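# Fold away the lane gate on the washer's loading deck

### The arm

A 6-joint arm with a two-finger parallel gripper is mounted at the origin on the work surface. World frame = base frame: x ahead of the robot, y to its left, z up, the work surface at z = 0. Lengths are in m, angles in rad, forces in N, time in s.
With the tool pointing down it reaches from about 0.3 to 0.75 m from the base axis. Payload 8.5 kg.
Tool frame: the origin (TCP) lies at the very end of the fingers, on their centre line; the grasp point (between the pads) lies 19 mm behind it; z points along the fingers, y is the direction in which the jaws open and shut (so a half turn about z gives the same grasp; the last joint's range is limited). The gripper opens to 88 mm and grips with 3 to 60 N. Pads are 18 mm wide; open, the fingers measure 123 mm over their backs; the gripper's body (75 mm by 187 mm) begins 45 mm behind the grasp point.
Start: joints at [0.926, 0.381, 1.297, -0, 1.464, -0.215], TCP at [0.229, 0.5, 0.204] pointing down, gripper open.
Joint ranges: [-3.11, 3.11], [-0.89, 2.33], [0.22, 2.48], [-1.42, 4.56], [0.17, 2.85], [-2.88, 2.88]. Speed limits (rad/s): [2.39, 2.39, 3.14, 3.14, 3.14, 3.14].

### API

Orientations are given as a unit quaternion [x, y, z, w].
In Python, from cell import reach, move_linear, movej, release, close_gripper, hold, ik, read_state, capture, get_calibration, Unreachable, hand_in gives the robot as it stands. The module is installed in compiled form; this text tells all that it offers. Calls block until the motion is done:
- reach(position, orientation): joint-space move of the TCP to a pose.
- move_linear(position, frame=None, v=0.15, max_force=None): straight line of the TCP; frame=None keeps the orientation; v is the mean speed in m/s. With max_force (N) it stops when the force on the tool has changed by that much, and returns True; else False.
- movej(angles): joint-space move.
- release() and close_gripper(): open the fingers fully, or close them until they stop; the grip force is fixed at half the most.
- hold(seconds).
- ik(position, orientation): joint angles nearest the present ones, or None.
- read_state(): the state.
- capture(name): name is "scene" or "top" or "wrist"; returns the picture (400x640x3 uint8, red, green, blue); there is no depth.
- get_calibration(name): a dict with "fx", "fy", "cx", "cy" (pixels), "dist_coeffs" ([k1, k2, p1, p2, k3] as OpenCV has them; the pictures are not rectified), "rvec" (rotation vector, rad) and "tvec" (3), from world to camera coordinates, as OpenCV has them; the wrist camera has in their place "T_tool_cam" (4x4, takes a point from camera to tool coordinates, whose origin is the TCP and whose axes are the flange's). Camera axes: x right, y down, z forward; pixel columns grow to the right and rows downward; lengths in m; the calibration is good to about 2 mm. A picture is of the moment at which its call begins: read the wrist's pose just before it. get_calibration takes no time and is no camera call.
A pose or a line that the arm cannot do raises Unreachable and nothing moves.
- hand_in(): hands the job in, once; it reports no verdict.
The state is a dict: "time": time; "qpos": joint angles; "joint_vel": joint speeds; "tau": joint torques, N m; "tool_pos": TCP position; "tcp_rot": TCP orientation; "contact_force": force on the tool from outside, world axes, zero at the start; "torque": the same for the moment, N m; "width": finger opening in m.
Only numpy, scipy, OpenCV 4.12 (cv2) and the standard library are available. Lean on these libraries where they do the work, as an engineer would, in place of code of your own. Each camera call takes 0.05 s, during which the arm holds its last target. There are 200 camera calls.

### The job

Open the basket lane by folding the three-leaf gate away from its free end: first fold the outermost leaf flat against the middle leaf while the other two still stand across the lane, then fold that pair flat against the leaf at the post, and last swing the folded stack under the clear hood and push it over the sprung catch so that the catch keeps it there. Do not shift or tip the basket, bowl, bottle or brush.

Things in the scene. Friction and masses are not known exactly. Their poses are not given: they have to be found in the camera images.
- gate_bay: Fixed bay of the gate. Origin on the gate post's axis at deck height (z 0), x into the bay, z up. In its frame, mm: post dia 22, 90 high; floor plate 6 thick, x -35..200, y -70..45; back wall x 25..195, y 30..42, 160 high; level clear hood with steel rim, 10 thick, x 25..195, y -62..42, underside at 160. Under it only a leaning tool fits: 35 to 45 deg, gripper body to -y.
- leaf1 (a joint): First leaf's angle about the post, rad, 0..1.60. 0: along the bay's -y, across the lane, on a stop. Grows anticlockwise from above, towards the bay's +x; 1.57: along +x, under the hood. A spring pulls it to 0 (0.30 N m at 0, 0.40 at 1.57). Upright steel plate 8 mm thick, mid-plane on the post axis, 8 to 136 mm from it, 20 to 78 mm above the deck; a foot at 108 to 132 mm reaches down to 10 mm.
- leaf2 (a joint): Middle leaf's fold, rad, 0 in line to 3.14 flat on the first leaf. Folds clockwise from above (to the bay's -x side when leaf1 is 0). Friction 0.08 N m: stays as left. Plate 8 mm thick, 4 to 126 mm beyond hinge2, 20 to 78 mm above the deck, at 0 in line with the first leaf; hinge2 lies 5 mm to the -x side of that mid-plane: folded, the plates are 10 mm apart centre to centre.
- leaf3 (a joint): Outermost leaf's fold, rad, 0 in line to 3.14 flat on the middle leaf. Folds anticlockwise from above (to the bay's +x side while the middle leaf points to -y). Friction 0.03 N m: stays as left. Plate 8 mm thick, 4 to 110 mm beyond hinge3, same heights; hinge3 lies 5 mm to the +x side of the mid-plane. All folded, its outer face is 24 mm from the first leaf's mid-plane.
- hinge2 (a point): Point on the upright hinge axis between the first and the middle leaf, 50 mm above the deck; 140 mm along the first leaf from the post axis.
- hinge3 (a point): Point on the upright hinge axis between the middle and the outermost leaf, 50 mm above the deck; 130 mm along the middle leaf from hinge2.
- gate_end (a point): Middle of the free end of the outermost leaf, 50 mm above the deck, 110 mm from hinge3.
- hood_edge (a point): Middle of the hood's open long edge, on its underside, 160 mm above the deck.
- catch_point (a point): Top of the sprung catch: a steel dome, radius 10 mm, 8 mm proud of the bay's floor plate, in the bay's frame 120 mm along x, 14 mm to -y. The first leaf's foot meets it at leaf1 = 1.35, must be pushed over it (about 11 N at the foot, spring included) and then rests behind it at 1.55; short of that the spring throws the gate open again.
- basket: Bystander: loose aluminium instrument basket, 110 x 240 x 70 mm, 0.9 kg, waiting beyond the gate. Origin: centre of its underside.
- bowl: Bystander: loose steel bowl, 120 mm across, 45 mm high. Origin: centre of its underside.
- bottle: Bystander: loose white bottle, 66 mm in diameter, 180 mm high. Origin: centre of its underside.
- brush: Bystander: loose cleaning brush, 170 mm long. Origin: centre of its underside.

How it is judged:
By the outcome, as a careful person would: the job done as asked, in the order asked, and still so for the second after the job is handed in, with the robot touching nothing.
It also fails if it takes over 64 s, if anything falls off the work surface, if the arm or the gripper's body presses on something with over 40 N, if the wrist force passes 120 N, or if a joint passes its speed limit or range.

## Working session

There is one attempt and no reset: what is moved stays moved. The work goes in short steps, each a Python script; the robot and the scene stay as the last script left them, time stands still between calls to the robot, and variables do not carry over. Pictures are saved under pics/ and viewed, about 8 in all and at most 12, crops included, and the job is handed in when it is done.

```bash
mkdir -p pics; ls; python3 - <<'E'
from cell import *
import cv2, numpy as np
for n in("scene","top","wrist"):
    im=capture(n); cv2.imwrite(f"pics/{n}0.png",im[:,:,::-1]); c=get_calibration(n); print(n,{k:np.round(v,3).tolist() for k,v in c.items()})
s=read_state(); print(s)
E
```

```text
pics
scene {'fx': 439.601, 'fy': 439.601, 'cx': 322.845, 'cy': 205.861, 'dist_coeffs': [-0.066, 0.0, 0.0, 0.0, 0.0], 'rvec': [1.465, 2.023, -0.905], 'tvec': [0.203, -0.309, 1.821]}
top {'fx': 464.583, 'fy': 464.583, 'cx': 322.331, 'cy': 202.474, 'dist_coeffs': [-0.138, 0.0, 0.0, 0.0, 0.0], 'rvec': [2.11, -2.138, 0.165], 'tvec': [-0.011, 0.616, 1.464]}
wrist {'fx': 279.776, 'fy': 279.776, 'cx': 324.698, 'cy': 192.778, 'dist_coeffs': [-0.046, 0.0, 0.0, 0.0, 0.0], 'T_tool_cam': [[0.001, -0.965, -0.261, 0.066], [1.0, 0.001, -0.0, -0.001], [0.001, -0.261, 0.965, -0.181], [0.0, 0.0, 0.0, 1.0]]}
{'time': 0.15, 'qpos': array([ 9.25704329e-01,  3.81037352e-01,  1.29799881e+00, -2.46283139e-05,
        1.46360156e+00, -2.15300498e-01]), 'joint_vel': array([ 0.00060393, -0.00123716, -0.00363325,  0.00021664,  0.0006004 ,
       -0.00015374]), 'tau': array([ 1.38838554e-03, -4.38079011e+01, -2.24619144e+01,  7.12677045e-02,
        3.43279168e-02, -5.84383656e-05]), 'tool_pos': array([0.22903767, 0.49978102, 0.20361134]), 'tcp_rot': array([ 2.13244255e-01,  9.76998779e-01, -4.80031909e-04, -2.06796624e-04]), 'contact_force': array([-0.20986409,  0.5502431 ,  0.24814355]), 'torque': array([ 0.00564059,  0.00174617, -0.01149632]), 'width': 0.08804254361780749}
```

View pics/top0.png

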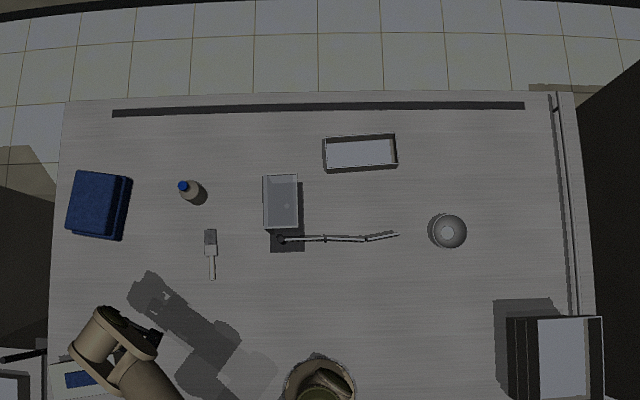

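View pics/scene0.png

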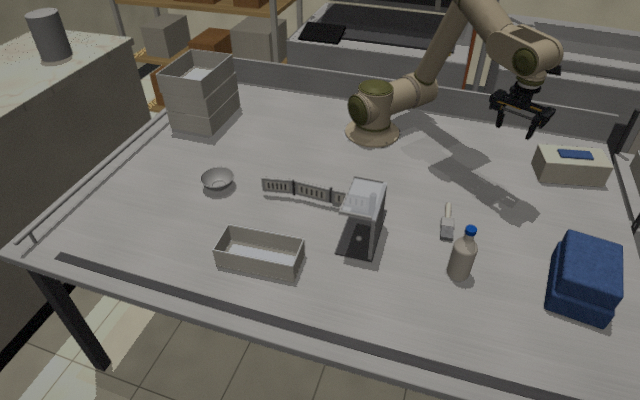

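The top view shows the post near (280,240), the leaves running right to about (398,234), and the hood at cols 263–298, rows 175–230. The bottle is at (190,190), brush (211,250), bowl (447,231) and basket (360,152). The scene view confirms the three leaves at (262..350, 185..200). Next I'll get coarse positions and move the wrist camera in.

```bash
cat > h.py <<'E'
from cell import *
import cv2, numpy as np
from scipy.spatial.transform import Rotation as R
def cam(n,s=None):
    c=get_calibration(n); K=np.array([[c['fx'],0,c['cx']],[0,c['fy'],c['cy']],[0,0,1]]); d=np.array(c['dist_coeffs'])
    if n=='wrist':
        T=np.eye(4); T[:3,:3]=R.from_quat(s['tcp_rot']).as_matrix(); T[:3,3]=s['tool_pos']; W=T@np.array(c['T_tool_cam'])
        Rm=W[:3,:3].T; t=-Rm@W[:3,3]
    else: Rm=cv2.Rodrigues(np.array(c['rvec']))[0]; t=np.array(c['tvec'])
    return K,d,Rm,t
def ray(C,uv):
    K,d,Rm,t=C; p=cv2.undistortPoints(np.array([[uv]],float),K,d)[0,0]
    v=Rm.T@np.r_[p,1]; return -Rm.T@t, v/np.linalg.norm(v)
def onz(C,uv,z):
    o,v=ray(C,uv); return (o+v*(z-o[2])/v[2]).round(4)
def proj(C,P): return cv2.projectPoints(np.array(P,float).reshape(-1,3),cv2.Rodrigues(C[2])[0],C[3],C[0],C[1])[0][:,0]
def tri(C1,u1,C2,u2):
    (a,v),(b,w)=ray(C1,u1),ray(C2,u2); st=np.linalg.lstsq(np.c_[v,-w],b-a,rcond=None)[0]
    p,q=a+v*st[0],b+w*st[1]; return ((p+q)/2).round(4), round(np.linalg.norm(p-q),4)
def down(yaw,lean=0): # tool z = horizontal lean toward yaw dir; tool y horizontal, perpendicular to yaw dir
    c,s=np.cos(yaw),np.sin(yaw); z=np.array([np.sin(lean)*c,np.sin(lean)*s,-np.cos(lean)]); y=np.array([-s,c,0]); x=np.cross(y,z)
    return R.from_matrix(np.c_[x,y,z]).as_quat()
E
python3 - <<'E'
from h import *
C=cam('top')
for n,uv,z in [('post',(280,240),.09),('h2',(324,238),.078),('h3',(364,239),.078),('end',(398,234),.078),('bottle',(184,187),.18),('brush',(211,255),.02),('bowl',(447,231),.03),('basket',(360,152),.07),('hoodL',(263,230),.17),('hoodR',(298,229),.17),('hoodTL',(264,175),.17),('hoodTR',(297,175),.17)]: print(n,onz(C,uv,z))
for p in ([.40,-.02,.25],[.33,-.02,.25]):
  for a in (0,np.pi): print(p,a,ik(p,down(a)))
E
```

```text
post [0.4915 0.1152 0.09  ]
h2 [ 0.4972 -0.0233  0.078 ]
h3 [ 0.4922 -0.15    0.078 ]
end [ 0.5064 -0.2586  0.078 ]
bottle [0.6482 0.4017 0.18  ]
brush [0.4502 0.353  0.02  ]
bowl [ 0.5183 -0.4288  0.03  ]
basket [ 0.7797 -0.1453  0.07  ]
hoodL [0.5147 0.1577 0.17  ]
hoodR [0.5164 0.0527 0.17  ]
hoodTL [0.6834 0.1564 0.17  ]
hoodTR [0.6817 0.0553 0.17  ]
[0.4, -0.02, 0.25] 0 [-3.47722565e-01  7.72951173e-02  1.57384590e+00 -4.44089210e-16
  1.49045163e+00 -1.91851889e+00]
[0.4, -0.02, 0.25] 3.141592653589793 [-3.47722565e-01  7.72951173e-02  1.57384590e+00 -4.44089210e-16
  1.49045163e+00  1.22307376e+00]
[0.33, -0.02, 0.25] 0 [-4.23883063e-01 -5.98656043e-02  1.71288631e+00 -4.44089210e-16
  1.48857195e+00 -1.99467939e+00]
[0.33, -0.02, 0.25] 3.141592653589793 [-4.23883063e-01 -5.98656043e-02  1.71288631e+00 -4.44089210e-16
  1.48857195e+00  1.14691326e+00]
```

```bash
python3 - <<'E'
from h import *
import pickle
S={}
for k,p in (('a',[.42,.02,.24]),('b',[.42,-.16,.24])):
    reach(p,down(0)); hold(.2); s=read_state(); im=capture('wrist'); cv2.imwrite(f'pics/w{k}.png',im[:,:,::-1]); S[k]=s; print(s['time'],s['tool_pos'])
pickle.dump(S,open('S.pkl','wb'))
a=cv2.imread('pics/wa.png');b=cv2.imread('pics/wb.png')
cv2.imwrite('pics/wab.png',np.vstack([a[0:300],b[0:300]]))
E
```

```text
2.225 [0.42003023 0.02043135 0.23994259]
3.225 [ 0.42021307 -0.1586949   0.24016303]
```

View pics/wab.png

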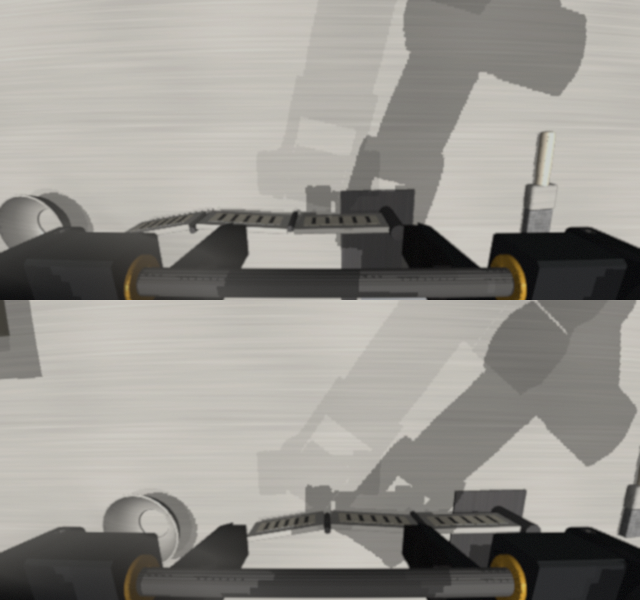

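The wrist views show the gripper covering the lower half of the picture. The gate lies along row 215 (view a: leaf1 385→293, leaf2 293→203, leaf3 203→130), only just above the gripper. I'll shift the camera to +x so that the gate sits clear of the fingers.

```bash
python3 - <<'E'
from h import *
import pickle
S={}
for k,p in (('c',[.56,0.05,.24]),('d',[.56,-.13,.24])):
    reach(p,down(0)); hold(.2); s=read_state(); im=capture('wrist'); cv2.imwrite(f'pics/w{k}.png',im[:,:,::-1]); S[k]=s; print(s['time'],s['tool_pos'])
    C=cam('wrist',s); print(proj(C,[[.4915,.115,.09],[.497,-.023,.078],[.492,-.15,.078],[.506,-.2586,.078]]).round())
pickle.dump(S,open('S.pkl','wb'))
a=cv2.imread('pics/wc.png');b=cv2.imread('pics/wd.png')
f=lambda i:cv2.resize(i[40:240,60:560],None,fx=1.6,fy=1.5)
cv2.imwrite('pics/wcd.png',np.vstack([f(a),f(b)]))
E
```

```text
4.4667 [0.55981557 0.04881355 0.24024541]
[[383. 116.]
 [265. 121.]
 [161. 117.]
 [ 79. 131.]]
5.4667 [ 0.56019891 -0.12848756  0.2402001 ]
[[533. 118.]
 [414. 121.]
 [308. 116.]
 [218. 128.]]
```

View pics/wcd.png

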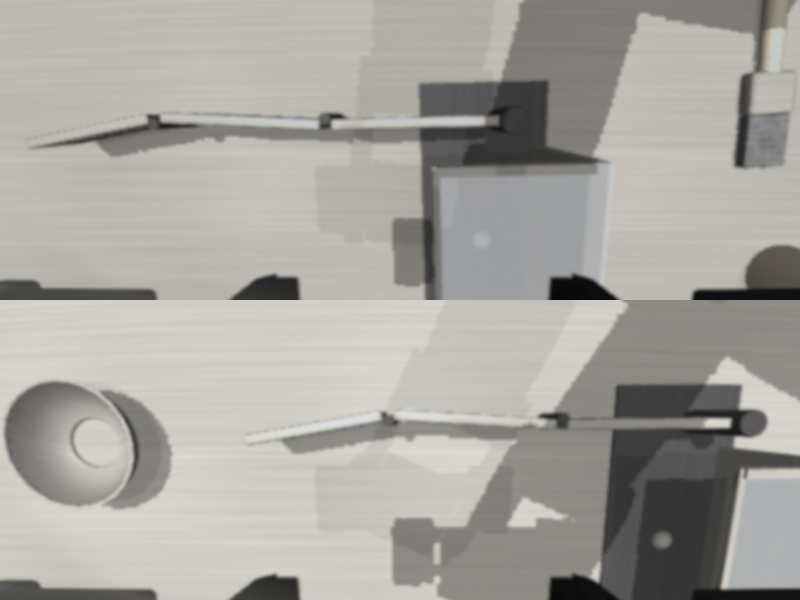

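View c (crop): post (515,120), hinge2 (325,121), hinge3 (153,121), free end (30,146), catch dome (481,240). View d: post (755,123), hinge2 (553,120), hinge3 (390,119), end (248,140), dome (662,240). Triangulating these.

```bash
python3 - <<'E'
from h import *
import pickle
S=pickle.load(open('S.pkl','rb')); c,d=[cam('wrist',S[k]) for k in 'cd']
f=lambda p:(60+(p[0]+.5)/1.6-.5,40+(p[1]+.5)/1.5-.5)
for n,p,q in [('post',(515,120),(755,123)),('h2',(325,121),(553,120)),('h3',(153,121),(390,119)),('end',(30,146),(248,140)),('dome',(481,240),(662,240))]:
    print(n,tri(c,f(p),d,f(q)))
    for z in ((.078,.09) if n!='dome' else (.014,)): print('   ',z,onz(c,f(p),z),onz(d,f(q),z))
# dark floor plate corners (z .006): top-left/right corner c, left-top d
for C,p in ((c,(419,83)),(c,(547,81)),(d,(617,86)),(d,(741,84))): print('plate',onz(C,f(p),.006))
for C,p in ((c,(434,168)),(c,(611,160)),(d,(738,167))): print('hood top',onz(C,f(p),.17))
E
```

```text
post (array([0.496 , 0.1131, 0.0918]), np.float64(0.0002))
    0.078 [0.4962 0.1158 0.078 ] [0.496  0.1232 0.078 ]
    0.09 [0.4961 0.1134 0.09  ] [0.4959 0.1144 0.09  ]
h2 (array([ 0.4966, -0.0291,  0.063 ]), np.float64(0.0008))
    0.078 [ 0.4969 -0.0258  0.078 ] [ 0.4961 -0.0333  0.078 ]
    0.09 [ 0.4967 -0.0232  0.09  ] [ 0.496  -0.0366  0.09  ]
h3 (array([ 0.4957, -0.1545,  0.0823]), np.float64(0.0005))
    0.078 [ 0.4955 -0.1571  0.078 ] [ 0.496  -0.1548  0.078 ]
    0.09 [ 0.4954 -0.1499  0.09  ] [ 0.4959 -0.1539  0.09  ]
end (array([ 0.5133, -0.2642,  0.0741]), np.float64(0.0016))
    0.078 [ 0.5138 -0.2608  0.078 ] [ 0.5123 -0.2627  0.078 ]
    0.09 [ 0.5131 -0.2499  0.09  ] [ 0.5116 -0.258   0.09  ]
dome (array([0.6163, 0.1027, 0.0083]), np.float64(0.0003))
    0.014 [0.6147 0.102  0.014 ] [0.6144 0.0995 0.014 ]
plate [0.463  0.0436 0.006 ]
plate [0.4609 0.1567 0.006 ]
plate [0.4645 0.0422 0.006 ]
plate [0.4601 0.1564 0.006 ]
hood top [0.5234 0.0536 0.17  ]
hood top [0.5184 0.1529 0.17  ]
hood top [0.5217 0.05   0.17  ]
```

Post is about (0.496, 0.113) and the bay yaw about 0.025. Hinge2 is at (0.496,-0.029), hinge3 at (0.4955,-0.156), leaf2 is folded about 0.07, and leaf3 points about 0.2 towards +x. Stage 1 is to sweep leaf3 around with closed fingers, then squeeze the pair.

```bash
cat > s1.py <<'E'
from h import *
import sys
H3=np.array([.4955,-.156]); hx,hy=.0175,.009
def tip(psi,r=.075,gap=0):
    u=np.array([np.sin(psi),-np.cos(psi)]); n=np.array([-np.cos(psi),-np.sin(psi)])
    return np.r_[H3+r*u+n*(.009+hx*abs(n[0])+hy*abs(n[1])+gap),.035]
yaw=np.pi/2; q=down(yaw)
P=[tip(.1,gap=.015)]+[tip(a) for a in np.linspace(.3,np.pi-.1,9)]
if __name__=='__main__':
    up=P[0].copy(); up[2]=.2
    for y in (np.pi/2,-np.pi/2):
        print(y,[np.round(ik(p,down(y)),2).tolist() if ik(p,down(y)) is not None else None for p in (up,P[0],P[5],P[-1])])
    print(np.round(P,3))
E
python3 s1.py
```

```text
1.5707963267948966 [[-0.7, 0.33, 1.39, -0.0, 1.42, 2.44], [-0.7, 0.52, 1.63, -0.0, 1.0, 2.44], [-0.48, 0.62, 1.4, -0.0, 1.12, 2.66], [-0.38, 0.54, 1.57, -0.0, 1.02, 2.76]]
-1.5707963267948966 [[-0.7, 0.33, 1.39, -0.0, 1.42, -0.7], [-0.7, 0.52, 1.63, -0.0, 1.0, -0.7], [-0.48, 0.62, 1.4, -0.0, 1.12, -0.48], [-0.38, 0.54, 1.57, -0.0, 1.02, -0.38]]
[[ 0.461 -0.235  0.035]
 [ 0.491 -0.236  0.035]
 [ 0.518 -0.233  0.035]
 [ 0.544 -0.219  0.035]
 [ 0.563 -0.195  0.035]
 [ 0.572 -0.168  0.035]
 [ 0.574 -0.146  0.035]
 [ 0.568 -0.123  0.035]
 [ 0.554 -0.101  0.035]
 [ 0.53  -0.084  0.035]]
```

```bash
python3 - <<'E'
from s1 import *
q=down(-np.pi/2)
up=P[0].copy(); up[2]=.2
close_gripper(); reach(up,q); print(read_state()['width'],read_state()['time'])
print(move_linear(P[0],v=.15,max_force=8)); f0=read_state()['contact_force']
for p in P[1:]:
    st=move_linear(p,v=.12,max_force=8); s=read_state(); print(s['tool_pos'].round(3),(s['contact_force']-f0).round(1),round(s['time'],1),st)
    if st: break
b=read_state()['tool_pos']+[.008,0,0]; move_linear(b); b[2]=.24; b[1]-=.05; move_linear(b,v=.25)
hold(.1); s=read_state(); im=capture('wrist'); cv2.imwrite('pics/we.png',cv2.resize(im[:,:,::-1],None,fx=1.25,fy=1.25)); print(s['time'],s['tool_pos'],s['tcp_rot'])
E
```

```text
0.0003401698703729938 8.0083
False
[ 0.49  -0.236  0.035] [-0.4 -0.3 -0.5] 9.7 False
[ 0.517 -0.233  0.035] [ 0.1  0.6 -0.2] 10.0 False
[ 0.543 -0.219  0.035] [-1.1 -0.2 -0.4] 10.4 False
[ 0.563 -0.195  0.035] [-0.2  0.7 -0. ] 10.8 False
[ 0.572 -0.168  0.035] [ 0.1 -0.4 -0.9] 11.2 False
[ 0.574 -0.146  0.035] [-0.1 -0.8  0. ] 11.6 False
[ 0.568 -0.122  0.035] [-0.4  1.6 -1.3] 11.9 False
[ 0.554 -0.101  0.035] [0.2 0.4 0.5] 12.3 False
[ 0.531 -0.085  0.035] [-0.6  1.5 -0.4] 12.7 False
14.0083 [ 0.53828992 -0.13419376  0.23857554] [ 7.07004655e-01  7.07207500e-01 -4.44391630e-04 -1.33164995e-03]
```

View pics/we.png

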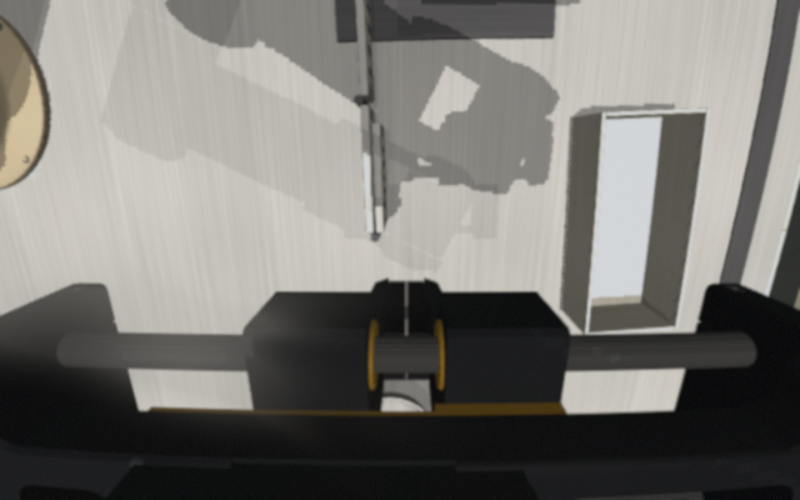

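The picture shows leaf3 lying against leaf2: hinge2 (363,100), hinge3 (375,238), leaf3's free end (375,125). Leaf1 is still across the lane. I'll squeeze the pair to make it flat, then check.

```bash
cat > loc.py <<'E'
from h import *
def pts(L,s,k=1.25,z=.078):
    C=cam('wrist',s); return [onz(C,((u+.5)/k-.5,(v+.5)/k-.5),z) for u,v in L]
E
python3 - <<'E'
from loc import *
s=read_state()
L=pts([(363,100),(375,238),(375,125),(380,230),(371,180)],s); print(L)
a,b=L[0],L[1]; phi=np.arctan2(b[0]-a[0],-(b[1]-a[1])); print('lean',phi)  # + = towards +x going -y
m=L[4][:2]; q=down(-np.pi/2+phi)
release(); p=np.r_[m[0],m[1]+.008,.2]; reach(p,q); f0=read_state()['contact_force']
p[2]=.035; print(move_linear(p,v=.15,max_force=8)); close_gripper(); s=read_state(); print(s['width'],s['tool_pos'],(s['contact_force']-f0).round(1),s['time'])
release(); p[2]=.24; p[1]-=.04; move_linear(p,v=.25)
hold(.1); s=read_state(); im=capture('wrist'); cv2.imwrite('pics/wf.png',cv2.resize(im[:280,100:420,::-1],None,fx=2,fy=2)); print(s['time'],s['tool_pos'],s['tcp_rot'])
E
```

```text
[array([ 0.4989, -0.0263,  0.078 ]), array([ 0.5073, -0.1575,  0.078 ]), array([ 0.5096, -0.0485,  0.078 ]), array([ 0.5125, -0.1491,  0.078 ]), array([ 0.5047, -0.0994,  0.078 ])]
lean 0.06393712349996099
False
0.01735028675388108 [ 0.50512435 -0.09137732  0.03503783] [ 2.9  1.6 -1.5] 18.075
20.275 [ 0.50423819 -0.13097312  0.23867384] [ 6.84057173e-01  7.29427149e-01 -3.44458295e-04 -1.30392524e-03]
```

View pics/wf.png

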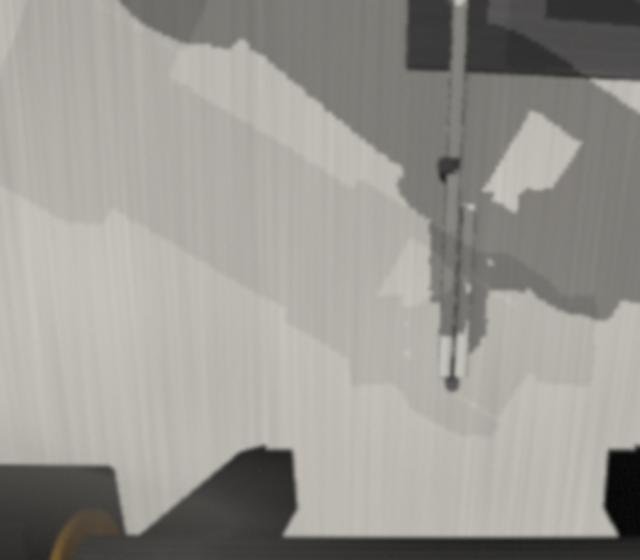

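The grip closed at 17.4 mm (two plates flat). The picture shows leaf2 and leaf3 parallel, hinge2 at crop (448,168), hinge3 (452,382), with leaf1 still across the lane. Stage 2: push the pair clockwise about hinge2.

```bash
cat > s2.py <<'E'
from loc import *
TH=.028; H2=np.array([.497,-.0275]); PO=np.array([.4962,.113])
def tip2(chi,r=.1,gap=0,hx=.009,hy=.0175):
    u=np.array([-np.sin(chi),-np.cos(chi)]); n=np.array([np.cos(chi),-np.sin(chi)])
    return np.r_[H2+r*u+n*(.019+hx*abs(n[0])+hy*abs(n[1])+gap),.035]
P2=[tip2(0,gap=.02)]+[tip2(c) for c in np.linspace(.15,np.pi-TH-.12,10)]
def tip3(al,r=.1,gap=0,lean=np.radians(41),z=.04):
    a=al+TH; d=np.array([np.sin(a),-np.cos(a)]); n=np.array([-np.cos(a),-np.sin(a)])
    return np.r_[PO+r*d+n*(.024+.009*np.cos(lean)+gap),z]
E
python3 - <<'E'
from s2 import *
s=read_state(); C=cam('wrist',s); print('h2',onz(C,(100+448/2,168/2),.078),'h3',onz(C,(100+452/2,382/2),.078))
for f in (0,np.pi):
    for p in (P2[0],P2[5],P2[-1]):
        j=ik(p,down(f)); print('s2',f,None if j is None else j.round(2))
for f in (0,1):
    for al in (0,.5,1,1.3,1.6):
        q=R.from_quat(down(al+TH,np.radians(41)))
        if f: q=q*R.from_rotvec([0,0,np.pi])
        j=ik(tip3(al),q.as_quat()); print('s3',f,al,tip3(al).round(3),None if j is None else j.round(2))
print(np.round(P2,3))
E
```

```text
h2 [ 0.497  -0.0279  0.078 ] h3 [ 0.5077 -0.1549  0.078 ]
s2 0 [-0.44  0.57  1.51 -0.    1.06 -2.01]
s2 0 [-0.49  0.38  1.91 -0.    0.85 -2.06]
s2 0 [-0.11  0.44  1.79 -0.    0.91 -1.68]
s2 3.141592653589793 [-0.44  0.57  1.51 -0.    1.06  1.13]
s2 3.141592653589793 [-0.49  0.38  1.91 -0.    0.85  1.09]
s2 3.141592653589793 [-0.11  0.44  1.79 -0.    0.91  1.46]
s3 0 0 [0.468 0.012 0.04 ] [-0.41  0.43  2.34  2.36  0.4   1.98]
s3 0 0.5 [0.52  0.011 0.04 ] [-0.55  0.48  2.1   1.33  0.64  2.48]
s3 0 1 [0.566 0.035 0.04 ] [-0.5   0.59  1.77  0.91  0.98  2.58]
s3 0 1.3 [0.586 0.059 0.04 ] [-0.44  0.66  1.58  0.77  1.19  2.55]
s3 0 1.6 [0.598 0.088 0.04 ] [-0.35  0.74  1.39  0.66  1.39  2.48]
s3 1 0 [0.468 0.012 0.04 ] [-0.41  0.43  2.34  2.36  0.4  -1.16]
s3 1 0.5 [0.52  0.011 0.04 ] [-0.55  0.48  2.1   1.33  0.64 -0.66]
s3 1 1 [0.566 0.035 0.04 ] [-0.5   0.59  1.77  0.91  0.98 -0.57]
s3 1 1.3 [0.586 0.059 0.04 ] [-0.44  0.66  1.58  0.77  1.19 -0.59]
s3 1 1.6 [0.598 0.088 0.04 ] [-0.35  0.74  1.39  0.66  1.39 -0.66]
[[ 0.545 -0.128  0.035]
 [ 0.512 -0.131  0.035]
 [ 0.483 -0.133  0.035]
 [ 0.453 -0.125  0.035]
 [ 0.426 -0.107  0.035]
 [ 0.404 -0.08   0.035]
 [ 0.392 -0.049  0.035]
 [ 0.39  -0.016  0.035]
 [ 0.4    0.017  0.035]
 [ 0.421  0.046  0.035]
 [ 0.452  0.067  0.035]]
```

```bash
python3 - <<'E'
from s2 import *
q=down(0); up=P2[0].copy(); up[2]=.2
reach(up,q); close_gripper(); print(read_state()['time'])
print(move_linear(P2[0],v=.2,max_force=8)); f0=read_state()['contact_force']
for p in P2[1:]:
    st=move_linear(p,v=.12,max_force=10); s=read_state(); print(s['tool_pos'].round(3),(s['contact_force']-f0).round(1),round(s['time'],1),st)
    if st: break
b=read_state()['tool_pos']+[-.02,0,0]; move_linear(b); b[2]=.2; move_linear(b,v=.25); print(read_state()['time'])
b[:2]=[.50,-.02]; b[2]=.24; reach(b,q)
hold(.1); s=read_state(); im=capture('wrist'); cv2.imwrite('pics/wg.png',cv2.resize(im[:300,160:560,::-1],None,fx=2,fy=2)); print(s['time'],s['tool_pos'],s['tcp_rot'])
E
```

```text
22.9417
False
[ 0.513 -0.131  0.036] [-0.1 -0.7  0.1] 24.3 False
[ 0.484 -0.133  0.035] [-0.5  0.8  0.1] 24.7 False
[ 0.454 -0.125  0.035] [-0.4 -1.   0.6] 25.1 False
[ 0.426 -0.108  0.035] [-0.8  0.7 -0. ] 25.6 False
[ 0.405 -0.081  0.035] [-0.3  0.1  0.7] 26.0 False
[ 0.393 -0.049  0.035] [-0.  -0.1 -0. ] 26.4 False
[ 0.391 -0.017  0.035] [-1.5 -0.1  0.3] 26.9 False
[0.4   0.017 0.035] [-0.2 -0.2  0.2] 27.3 False
[0.421 0.046 0.035] [-0.3 -0.9  0.3] 27.8 False
[0.451 0.067 0.035] [-1.  -0.   1.1] 28.2 False
29.3167
29.9583 [ 0.49918287 -0.01918043  0.23888985] [-3.46554701e-04  9.99999112e-01  4.41995172e-04 -1.20856453e-03]
```

View pics/wg.png

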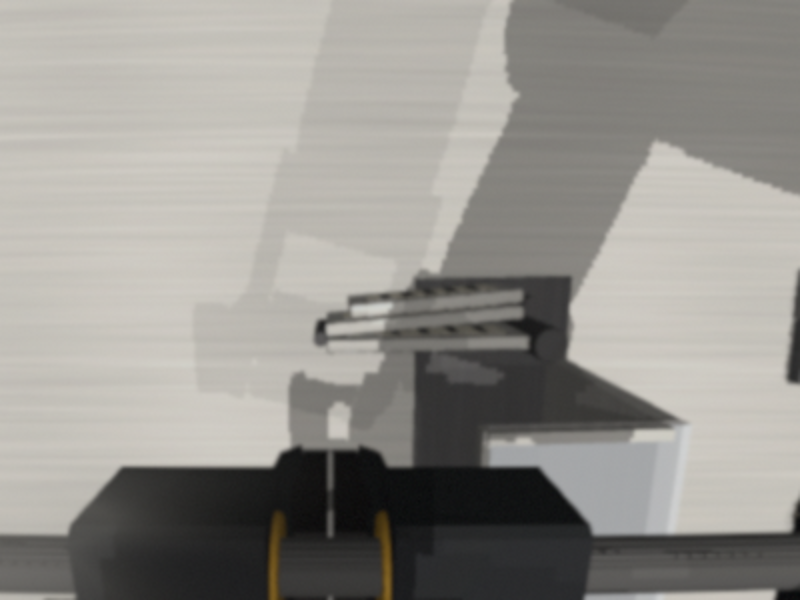

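The picture shows leaf1 across the lane (row 343–347) and the pair folded back beside it with about 0.1 rad still open: leaf2 row 327→312, leaf3 308→296. Next I'll press the pair flat close to the post with the leaning tool, check by force, then swing.

```bash
cat > s3.py <<'E'
from s2 import *
L=np.radians(41)
def pose3(al,r,yaw,gap=0,z=.04):
    q=down(yaw+TH,L); M=R.from_quat(q).as_matrix(); a=al+TH
    d=np.array([np.sin(a),-np.cos(a),0]); n=np.array([-np.cos(a),-np.sin(a),0])
    sup=.009*abs(n@M[:,0])+.0175*abs(n@M[:,1])
    p=np.r_[PO,0]+r*d+n*(.024+sup+gap); p[2]=z; return p,q
E
python3 - <<'E'
from s3 import *
s=read_state(); C=cam('wrist',s); g=lambda u,v:(160+u/2,v/2)
print('post',onz(C,g(547,345),.09),'l1',onz(C,g(330,347),.078),onz(C,g(528,343),.078),'h2',onz(C,g(322,331),.078))
print('l3',onz(C,g(350,308),.078),onz(C,g(522,296),.078))
T=[pose3(0,.045,.3,.05,.15),pose3(0,.045,.3,.03)]+[pose3(a,min(.1,.045+.1*a),.3+a*(1.27/1.57)) for a in (0,.2,.4,.6,.8,1,1.2,1.3,1.45,1.6)]
for p,q in T:
    j=ik(p,q); print(p.round(3),None if j is None else j.round(2))
E
```

```text
post [0.4962 0.1113 0.09  ] l1 [ 0.5002 -0.0196  0.078 ] [0.4973 0.104  0.078 ] h2 [ 0.4902 -0.0245  0.078 ]
l3 [ 0.4759 -0.0074  0.078 ] [0.4681 0.0976 0.078 ]
[0.412 0.066 0.15 ] None
[0.432 0.066 0.04 ] [-0.46  0.42  2.42  2.01  0.54  2.  ]
[0.462 0.067 0.04 ] [-0.4   0.43  2.33  1.94  0.49  2.14]
[0.477 0.042 0.04 ] [-0.53  0.44  2.24  1.53  0.59  2.31]
[0.5   0.021 0.04 ] [-0.59  0.48  2.11  1.24  0.72  2.43]
[0.528 0.012 0.04 ] [-0.59  0.52  1.96  1.05  0.84  2.51]
[0.547 0.021 0.04 ] [-0.55  0.56  1.84  0.93  0.95  2.54]
[0.565 0.033 0.04 ] [-0.51  0.61  1.72  0.84  1.07  2.55]
[0.58  0.049 0.04 ] [-0.46  0.65  1.6   0.77  1.18  2.54]
[0.586 0.058 0.04 ] [-0.43  0.67  1.55  0.74  1.23  2.53]
[0.593 0.073 0.04 ] [-0.39  0.71  1.47  0.7   1.31  2.51]
[0.598 0.088 0.04 ] [-0.35  0.74  1.39  0.66  1.39  2.49]
```

```bash
python3 - <<'E'
from s3 import *
Y0=.5; yw=lambda a:Y0+a*(1.57-Y0)/1.57
hi=np.array([.40,-.12,.26]); q0=pose3(0,.045,Y0)[1]
pre,_=pose3(0,.045,Y0,.035); pr=pre.copy(); pr[2]=.10
for p in (hi,pr,pre): j=ik(p,q0); print(p.round(3),None if j is None else j.round(2))
def log(st):
    s=read_state(); print(s['tool_pos'].round(3),(s['contact_force']-f0).round(1),round(s['time'],1),st)
reach(hi,q0); move_linear(pr,v=.25); move_linear(pre,v=.12); hold(.1); f0=read_state()['contact_force']
print(read_state()['time'])
p,_=pose3(.06,.045,Y0); log(move_linear(p,v=.05,max_force=5))
im=capture('top'); cv2.imwrite('pics/t1.png',im[:,:,::-1])
im=capture('scene'); cv2.imwrite('pics/sc1.png',im[:,:,::-1])
a,b=cv2.imread('pics/sc1.png'),cv2.imread('pics/t1.png')
cv2.imwrite('pics/st1.png',np.hstack([cv2.resize(a[100:300,250:420],None,fx=2.35,fy=2.35,interpolation=2),cv2.resize(b[160:285,220:340],None,fx=3.3,fy=3.76)]))
E
```

```text
[ 0.4  -0.12  0.26] None
[0.424 0.066 0.1  ] [-0.57  0.2   2.29  1.21  0.67  2.61]
[0.424 0.066 0.04 ] [-0.57  0.42  2.39  1.64  0.62  2.09]Traceback (most recent call last):
  File "<stdin>", line 8, in <module>
cell.Unreachable: the arm cannot take that pose within its joint ranges
```

```bash
python3 - <<'E'
from s3 import *
q0=pose3(0,.045,.5)[1]; q1=down(.5+TH,np.radians(20)); q2=down(1.2,L)
for nm,q in (('q0',q0),('q1',q1),('q2',q2)):
  for x in (.42,.46,.50):
    for y in (-.1,0,.066):
      for z in (.14,.2,.25):
        j=ik([x,y,z],q)
        if j is not None: print(nm,x,y,z,j.round(2))
E
```

```text
q0 0.42 -0.1 0.14 [-1.02  0.18  2.08  0.86  1.05  2.66]
q0 0.42 -0.1 0.2 [-1.02  0.07  1.98  0.78  1.2   2.84]
q0 0.42 0 0.14 [-0.79  0.1   2.19  0.95  0.9   2.76]
q0 0.42 0.066 0.14 [-0.58  0.07  2.23  1.01  0.76  2.87]
q0 0.46 -0.1 0.14 [-0.91  0.23  2.    0.88  1.01  2.74]
q0 0.46 0 0.14 [-0.69  0.17  2.11  0.96  0.85  2.84]
q0 0.5 -0.1 0.14 [-0.83  0.28  1.92  0.88  0.98  2.82]
q0 0.5 0.066 0.25 [-0.44  0.03  1.84  0.72  0.95 -2.87]
q1 0.42 0 0.14 [-0.5   0.11  1.95  0.37  0.93 -2.8 ]
q1 0.42 0 0.2 [-0.5   0.02  1.84  0.33  1.12 -2.72]
q1 0.42 0 0.25 [-0.5  -0.03  1.73  0.31  1.26 -2.67]
q1 0.42 0.066 0.14 [-0.31  0.1   1.96  0.34  0.87 -2.6 ]
q1 0.42 0.066 0.2 [-0.31  0.02  1.85  0.3   1.06 -2.52]
q1 0.42 0.066 0.25 [-0.31 -0.03  1.74  0.27  1.21 -2.47]
q1 0.46 -0.1 0.25 [-0.67  0.1   1.6   0.33  1.33 -2.83]
q1 0.46 0 0.14 [-0.44  0.18  1.87  0.36  0.93 -2.74]
q1 0.46 0 0.2 [-0.44  0.1   1.76  0.32  1.11 -2.66]
q1 0.46 0 0.25 [-0.44  0.05  1.66  0.3   1.25 -2.61]
q1 0.46 0.066 0.14 [-0.27  0.17  1.87  0.33  0.88 -2.55]
q1 0.46 0.066 0.2 [-0.27  0.09  1.76  0.29  1.06 -2.48]
q1 0
[... 1259 characters left out ...]
0 0.25 [-0.7   0.19  1.65  0.67  1.57  2.72]
q2 0.46 0.066 0.14 [-0.56  0.31  1.88  0.75  1.23  2.59]
q2 0.46 0.066 0.2 [-0.56  0.21  1.79  0.72  1.37  2.72]
q2 0.46 0.066 0.25 [-0.56  0.15  1.7   0.7   1.48  2.82]
q2 0.5 -0.1 0.14 [-0.8   0.46  1.6   0.65  1.45  2.51]
q2 0.5 -0.1 0.2 [-0.8   0.38  1.52  0.64  1.58  2.61]
q2 0.5 -0.1 0.25 [-0.8   0.33  1.44  0.64  1.68  2.68]
q2 0.5 0 0.14 [-0.64  0.39  1.73  0.71  1.32  2.58]
q2 0.5 0 0.2 [-0.64  0.31  1.64  0.69  1.45  2.69]
q2 0.5 0 0.25 [-0.64  0.26  1.56  0.69  1.56  2.78]
q2 0.5 0.066 0.14 [-0.51  0.36  1.78  0.76  1.23  2.65]
q2 0.5 0.066 0.2 [-0.51  0.28  1.69  0.73  1.36  2.77]
q2 0.5 0.066 0.25 [-0.51  0.22  1.61  0.71  1.47  2.87]
```

```bash
python3 - <<'E'
from s3 import *
Y0=.5
hi=np.array([.42,-.1,.17]); q0=pose3(0,.045,Y0)[1]
pre,_=pose3(0,.045,Y0,.035); pr=pre.copy(); pr[2]=.09
def log(st):
    s=read_state(); print(s['tool_pos'].round(3),(s['contact_force']-f0).round(1),round(s['time'],1),st)
reach(hi,q0); move_linear(pr,v=.25); move_linear(pre,v=.12); hold(.1); f0=read_state()['contact_force']
print(read_state()['time'])
p,_=pose3(.06,.045,Y0); log(move_linear(p,v=.05,max_force=5))
im=capture('top'); cv2.imwrite('pics/t1.png',im[:,:,::-1])
im=capture('scene'); cv2.imwrite('pics/sc1.png',im[:,:,::-1])
a,b=cv2.imread('pics/sc1.png'),cv2.imread('pics/t1.png')
cv2.imwrite('pics/st1.png',np.hstack([cv2.resize(a[100:300,250:420],None,fx=2.35,fy=2.35,interpolation=2),cv2.resize(b[160:285,220:340],None,fx=3.3,fy=3.76)]))
E
```

```text
35.3667
[0.462 0.065 0.04 ] [-1.6 -0.   0.8] 36.3 False
```

View pics/st1.png

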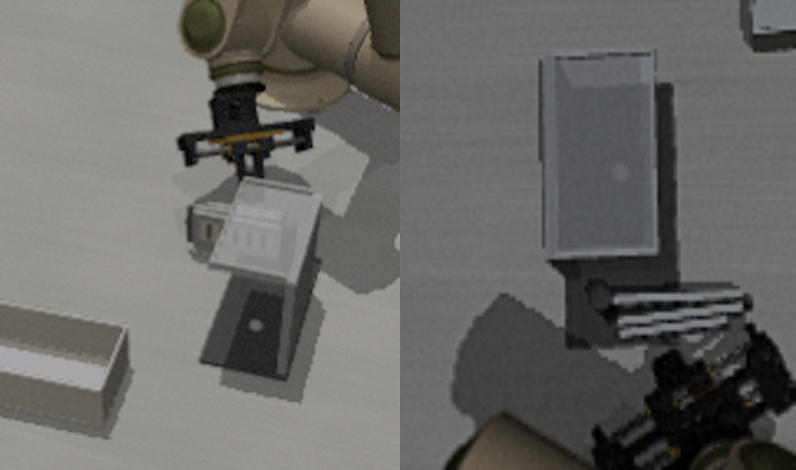

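The picture shows the pair still about 0.1 rad open beside leaf1 and no contact force yet. The real fingertip is slimmer than I modelled. I'll press on until the spring is felt.

```bash
python3 - <<'E'
from s3 import *
s=read_state(); f0=s['contact_force']; p=s['tool_pos'].copy()
for i in range(5):
    p[0]+=.005; st=move_linear(p,v=.05,max_force=5); s=read_state(); print(s['tool_pos'].round(4),(s['contact_force']-f0).round(1),round(s['time'],1),st)
    if st or (f0-s['contact_force'])[0]>3.5: break
im=capture('top'); b=im[215:270,260:340,::-1]; cv2.imwrite('pics/t2.png',cv2.resize(b,None,fx=7,fy=7))
E
```

```text
[0.4675 0.0649 0.04  ] [0.  0.4 0.4] 36.6 False
[0.4725 0.0649 0.04  ] [-0.   0.3 -0.5] 36.9 False
[0.4774 0.065  0.04  ] [1.  0.2 0.1] 37.1 False
[0.482  0.0652 0.0398] [-1.7  0.7  0. ] 37.4 False
[0.487  0.0647 0.0396] [-4.6 -3.8 -0.8] 37.6 False
```

View pics/t2.png

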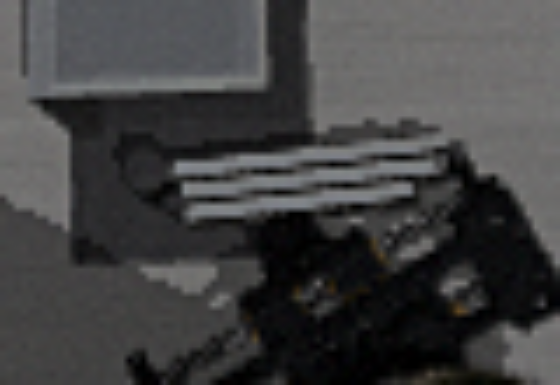

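All three plates are now parallel, rows about 165/187/210 in the crop, and leaf1 has lifted about 0.13 rad off its stop. So the stack is flat and in contact. Now the swing, with the tip model corrected for the slimmer tip.

```bash
python3 - <<'E'
from s3 import *
Y0=.5
def tgt(al,r,yaw,sup=-.006,z=.039):
    a=al+TH; d=np.array([np.sin(a),-np.cos(a)]); n=np.array([-np.cos(a),-np.sin(a)])
    return np.r_[PO+r*d+n*(.024+sup),z],down(yaw+TH,L)
T=[tgt(a,r,Y0+(1.57-Y0)*min(a/1.3,1)) for a,r in ((.25,.06),(.4,.078),(.6,.09),(.8,.095),(1.,.097),(1.15,.098),(1.28,.098))]
assert all(ik(*t) is not None for t in T)
f0=read_state()['contact_force']
for p,q in T:
    st=move_linear(p,q,v=.12,max_force=15); s=read_state(); print(s['tool_pos'].round(3),(s['contact_force']-f0).round(1),round(s['time'],1),st)
    if st: break
im=capture('top'); b=im[165:260,240:340,::-1]; cv2.imwrite('pics/t3.png',cv2.resize(b,None,fx=6,fy=6))
E
```

```text
[0.495 0.05  0.039] [ 1.9 -2.5  1.5] 38.1 False
[0.512 0.035 0.039] [ 3.2 -1.5  0.6] 38.5 False
[0.534 0.03  0.039] [ 4.3 -1.3  1.5] 38.8 False
[0.553 0.036 0.039] [ 5.1 -2.9  0.9] 39.1 False
[0.569 0.048 0.039] [ 5.9 -1.4  1.1] 39.4 False
[0.579 0.059 0.039] [ 5.3 -1.5  2.3] 39.7 False
[0.586 0.07  0.039] [ 5.3 -1.3  2.2] 40.0 False
```

View pics/t3.png

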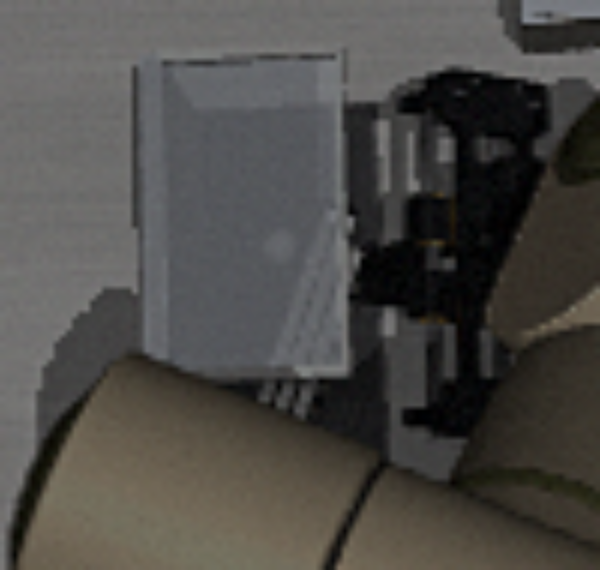

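The stack shows through the hood from (275,395) to (345,215), so leaf1 is about 1.2. Force is steady near 4 N. Now pushing on over the catch in small steps.

```bash
python3 - <<'E'
from s3 import *
q=down(1.57+TH,L)
s=read_state(); f0=s['contact_force']; print(f0.round(1))
y=np.array([-np.sin(TH),np.cos(TH),0]); p0=s['tool_pos'].copy(); p0[2]=.039
for k in np.arange(.004,.0561,.004):
    x=.004*min(k/.03,1)  # follow arc slightly to +x
    st=move_linear(p0+y*k+[x,0,0],q,v=.06,max_force=28); s=read_state(); f=s['contact_force']; print(round(k,3),s['tool_pos'].round(4),f.round(1),round(s['time'],1),st)
    if st or abs(f[1])>25: break
im=capture('top'); b=im[165:260,240:340,::-1]; cv2.imwrite('pics/t4.png',cv2.resize(b,None,fx=6,fy=6))
E
```

```text
[-0.5 -3.2  1.8]
0.004 [0.5856 0.0735 0.0389] [ 1.4 -4.1  0.6] 40.3 False
0.008 [0.5863 0.0777 0.039 ] [ 1.6 -4.9  0. ] 40.5 False
0.012 [0.5868 0.0818 0.039 ] [ 2.2 -4.4  0.2] 40.8 False
0.016 [0.5871 0.0858 0.039 ] [ 1.1 -3.8  0.6] 41.0 False
0.02 [0.5882 0.0886 0.0389] [  2.6 -10.    0.8] 41.3 False
0.024 [0.5876 0.0939 0.0391] [-0.1 -0.6  0.4] 41.5 False
0.028 [0.5885 0.0981 0.039 ] [ 3.  -3.3  0.2] 41.8 False
0.032 [0.5879 0.1027 0.039 ] [-0.8  0.6 -0.3] 42.0 False
0.036 [0.5882 0.1063 0.0389] [ 0.6 -1.7  0.1] 42.3 False
0.04 [0.5888 0.1096 0.0389] [ 2.4 -5.5 -1.2] 42.5 False
0.044 [0.5893 0.1123 0.0388] [  3.1 -10.    0.2] 42.8 False
0.048 [0.5897 0.1136 0.0387] [ -0.7 -26.7   3. ] 43.0 False
```

View pics/t4.png

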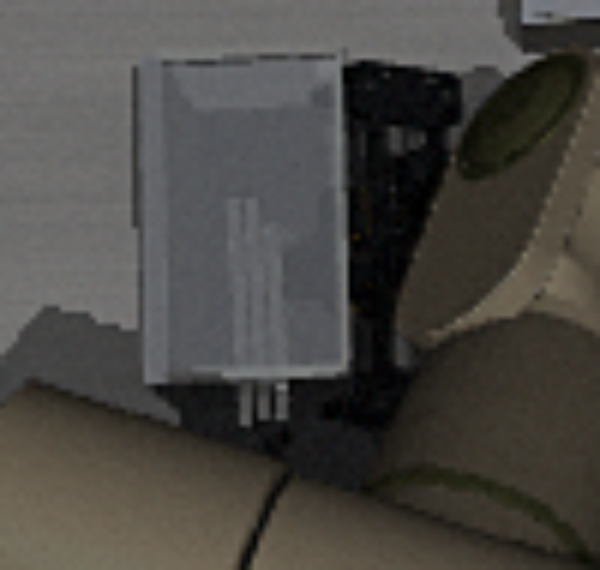

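The catch was passed: force peaked at 10 N and dropped, then rose to 27 N at the end stop. The picture shows the three plates parallel along the bay's x under the hood (cols 240/262/282). Now backing straight out to -y, then looking.

```bash
python3 - <<'E'
from s3 import *
C=cam('top'); g=lambda u,v:(240+u/6,165+v/6)
for u,v in ((245,420),(238,200),(264,420),(260,215),(282,415),(276,225)): print(onz(C,g(u,v),.078))
s=read_state(); print(R.from_quat(s['tcp_rot']).as_matrix()[:,2].round(2)); p=s['tool_pos'].copy()
y=np.array([np.sin(TH),-np.cos(TH),0])
for d in (.01,.03,.17):
    st=move_linear(p+y*d,v=.05 if d<.05 else .2,max_force=None if d<.02 else 12); s=read_state(); print(d,s['contact_force'].round(1),round(s['time'],1),st)
    if st: break
im=capture('top'); b=im[165:260,240:340,::-1]; cv2.imwrite('pics/t5.png',b)
im2=capture('scene'); a=im2[130:300,280:430,::-1]
cv2.imwrite('pics/t5.png',np.hstack([cv2.resize(b,(420,400)),cv2.resize(a,(353,400))]))
E
```

```text
[0.5085 0.1139 0.078 ]
[0.6271 0.118  0.078 ]
[0.5084 0.1038 0.078 ]
[0.6188 0.1061 0.078 ]
[0.5109 0.0942 0.078 ]
[0.6132 0.0975 0.078 ]
[-0.01  0.65 -0.76]
0.01 [ 0.5 -0.3  0. ] 43.5 False
0.03 [-0.1 -0.2  1.7] 44.1 False
0.17 [0.5 1.3 0.2] 44.9 False
```

View pics/t5.png

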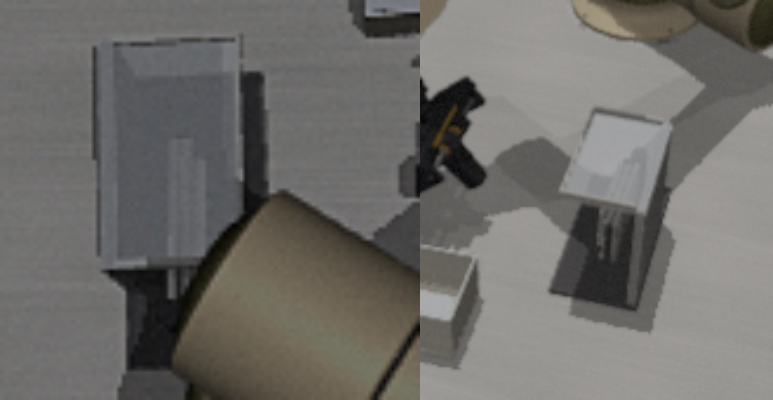

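The stack stays under the hood with the tool gone. I've used all 12 picture views, so the last check is numeric: clear the arm, read plate positions from the top view, and compare the bystanders with the first picture.

```bash
python3 - <<'E'
from s3 import *
p=read_state()['tool_pos'].copy(); p[2]=.16
try: move_linear(p,v=.25)
except Unreachable as e: print('up',e)
for t in ([.40,-.28,.25],[.42,-.22,.25],[.45,-.2,.25]):
    if ik(t,down(0)) is not None: reach(t,down(0)); break
hold(.2); im=capture('top'); cv2.imwrite('pics/t6.png',im[:,:,::-1]); print(read_state()['time'],read_state()['tool_pos'])
C=cam('top'); g=cv2.cvtColor(im,cv2.COLOR_RGB2GRAY).astype(float); g0=cv2.cvtColor(cv2.imread('pics/top0.png'),cv2.COLOR_BGR2GRAY).astype(float)
for r in range(197,239,4): print(r, g[r,268:296].astype(int), )
print('leaf1 expected cols', proj(C,[[.51,.1134,.078],[.62,.1165,.078]]).round(1))
for n,(u,v,h) in dict(bottle=(188,190,22),brush=(211,255,28),bowl=(447,231,24),basket=(360,152,45)).items():
    a,b=[cv2.GaussianBlur(i[v-h:v+h,u-h:u+h],(0,0),.8) for i in (g0,g)]
    m,_=cv2.phaseCorrelate(a,b,cv2.createHanningWindow((2*h,2*h),cv2.CV_64F)); print(n,np.round(m,2),'meandiff',abs(a-b).mean().round(2))
E
```

```text
49.9833 [ 0.40000979 -0.27999713  0.2499941 ]
197 [86 89 88 88 87 88 85 87 90 86 87 86 89 90 84 79 80 87 87 87 86 92 87 88
 89 95 92 98]
201 [ 86  86  88  93  88  87  89  87  83  85  88  88  97 103  97  99  99  94
  88  88  91  89  89  85  86  88  96  92]
205 [ 86  90  88  88  89  86  89  91  88  88  85  85  96  99  96 104 101  96
  96 103 109  88  87  83  89  85  98  92]
209 [ 82  91  85  87  87  87  86  89  87  86  91  91  97 105  97  99 105  96
  97 104 102  90  91  88  86  86  93  94]
213 [ 84  86  87  87  87  92  89  86  91  89  88  83  99 104  95  97 105  95
 101 101 104  86  90  85  89  86  93  91]
217 [ 86  88  84  89  87  91  87  88  84  89  88  86  96 103  93  96 101  96
  97 103 106  86  86  85  91  85  92  92]
221 [ 85  87  89  86  89  87  89  91  87  90  85  86 111 104  92 100 104  96
  95 103 102  86  83  88  86  88  91  92]
225 [ 82  87  84  89  86  84  93  93  95  92  94  87 108  99  94  96  97  91
 104 102  97  87  85  96 100  99 102 101]
229 [ 20  23  13  15  17  15  30  30  32  26  26  18 126 115  40  76 119  74
  89 119  86   9  24  39  39  38  35  36]
233 [126  79  20  26  29  26  29  42  44  43  38  28 134 124  45  89 127  80
  84 136  80  22  32  38  41  48  40  48]
237 [113 126  36  42  45  41  41  49  21  24  33  42  42  41  47  29  35  33
  25   1  11  40  51  44  43  48  43  42]
leaf1 expected cols [[281.  234.5]
 [280.1 200.5]]
bottle [0.62 0.51] meandiff 3.36
brush [-0.07  0.02] meandiff 3.8
bowl [ 0.26 -0.07] meandiff 3.21
basket [-0.01 -0.05] meandiff 1.43
```

```bash
python3 -c "
from cell import *
print(read_state()['time']); hand_in()"
```

```text
49.9833
the job is handed in; nothing more can be done
```

The gate is folded in the order you asked, and the stack was still under the hood behind the catch when I handed in at 50.0 s. `hand_in` gave no verdict.

1. **Outermost leaf:** I swept it onto the middle leaf with closed fingers and squeezed the two flat. The grip closed at 17.4 mm, and the first leaf was still across the lane.
2. **Pair onto the post leaf:** I pushed the pair round hinge2, which left about 0.1 rad open. The leaning tool then pressed it flat near the post, lifting the first leaf about 0.13 rad off its stop.
3. **Swing and catch:** With the tool leaning 41°, I swung the stack under the hood and over the catch. The force peaked near 10 N and dropped as it passed, then rose to 27 N at the end stop.

**Final checks, with the arm clear for several seconds:**
- **Stack:** In the top view, the three plates sit in constant columns (about 280, 284 and 287) over their whole length. They are parallel and lie along the bay's x at the expected place.
- **Brush, bowl and basket:** Their image shift from the first picture is 0.3 px or less.
- **Bottle:** This check disagreed slightly, with a shift of 0.6 to 0.8 px (about 2 mm). I put that down to the robot's shadow, because the gripper stayed more than 0.25 m from it; I did not confirm it.
- **Fingertip contact:** The fingertip met the stack 10 to 20 mm later than I had modelled. I never explained this, and worked round it by stopping on force.

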